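# Ease the tight window cell out of the whiteness meter

### The arm

A 6-joint arm with a two-finger parallel gripper is mounted at the origin on the work surface. World frame = base frame: x ahead of the robot, y to its left, z up, the work surface at z = 0. Lengths are in m, angles in rad, forces in N, time in s.
With the tool pointing down it reaches from about 0.35 to 0.95 m from the base axis. Payload 17.4 kg.
Tool frame: the origin (TCP) lies on the mounting face of the last link; the fingertips stand 186 mm ahead of it and the grasp point (between the pads) lies 167 mm ahead of it; z points along the fingers, y is the line along which they close (so a half turn about z gives the same grasp; the last joint's range is limited). The gripper opens to 93 mm and grips with 3 to 60 N. Pads are 15 mm wide; open, the fingers measure 128 mm over their backs; the gripper's body (75 mm by 188 mm) begins 65 mm behind the grasp point.
Start: joints at [-1.256, 0.116, 1.442, -0, 1.584, -0.038], TCP at [0.233, -0.633, 0.405] pointing down, gripper open.
Joint ranges: [-2.83, 2.83], [-0.83, 2.19], [0.07, 2.5], [-1.14, 4.28], [0.01, 3], [-2.97, 2.97]. Speed limits (rad/s): [1.89, 1.89, 2.22, 3.14, 3.14, 3.14].

### API

Orientations are given as a rotation vector (axis times angle).
In Python, from station import arm, grab_frame gives the robot as it stands. The module is installed in compiled form; this text tells all that it offers.
- The arm moves only by the tool carry_out, never from a script. Its argument "rows" is a list of rows, each a list of 3 entries, a list of its own where there are three numbers: the shift along the tool's x, y, z each as a share of 0.25 m, from -1 to 1, then the turn, a rotation vector about the tool's x, y, z each as a share of pi rad, from -1 to 1, then the closure, from 0 (fully open) to 1 (shut). A call has exactly 5 rows; each row is the pose to reach, as a shift and turn from the pose commanded when the call began, along the tool's axes at that moment, turning the shorter way round; what a row does not reach only later rows make up. A row lasts 1/8 s, in which the tool goes at most 62.5 mm and 10.7 degrees, less where a joint would pass 70% of its speed; a pose out of reach is approached as far as the arm can. A call with a number of a shift or a turn outside -1 to 1 is refused whole. A call with a gripper value outside its range is refused whole. The fingers move at their own pace and stop on an object; "force" is the grip in N (left out, the last holds). Time passes only in rows, so rows that repeat a pose let the fingers close, or fill a call up. It gives the time, the measured TCP pose, the force, the opening and the grip force at its end, in the units of the state.
- arm.observe(): the state, without advancing time (a new reading comes with each control period).
- grab_frame(name): name is "side" or "top" or "wrist"; returns a dict with "color" (384x512x3 uint8, red, green, blue), "fx", "fy", "cx", "cy" (pixels), "xyz" and "rotation" of the camera in the world; the wrist camera has in their place "T_tool_cam" (4x4, takes a point from camera to tool coordinates, whose origin is the TCP and whose axes are the flange's). Camera axes: x right, y up, looking along -z (the intrinsics and any distortion apply to the point x, -y, -z); pixel columns grow to the right and rows downward; lengths in m; the calibration is good to about 2 mm. A picture is of the moment at which its call begins: read the wrist's pose just before it. There is no depth.
- arm.job_done(): hands the job in; it is judged then, once.
The state is a dict: "time_s": time; "joints": joint angles; "qd": joint speeds; "joint_torque": joint torques, N m; "tcp_pos": TCP position; "tcp_rot": TCP orientation; "ft_force": force on the tool from outside, world axes, zero at the start; "torque": the same for the moment, N m; "gripper_width": finger opening in m; "finger_force": force on a finger pad.
Only numpy, scipy, OpenCV 4.12 (cv2) and the standard library are available. Lean on these libraries where they do the work, as an engineer would, in place of code of your own. Each camera call takes 0.05 s, during which the arm holds its last target. There are 200 camera calls.

### The job

Take the glass window cell out of the whiteness meter's port for cleaning. First turn the brass retaining dog fully open, a quarter turn anticlockwise, with the red driver in its slot, and stand the driver back in its own hole; then ease the cell out - it is friction-tight and a straight pull would lift the whole meter, so twist it back and forth while pulling - and set it gently upright on the grey mat in the steel tray. Do not lift or shift the meter, do not push the dog with the fingers, and leave everything else where it is.

Things in the scene. Friction and masses are not known exactly. Their poses are not given: they have to be found in the camera images.
- meter: White whiteness meter, 220 (its x) by 200 (y) mm, about 2 kg, standing LOOSE on rubber feet: a pull over some 19 N lifts it. Origin: centre of its underside; x to its rear, away from the sloping front panel. Flat deck 105 mm up, from x -50 to 110 mm. Port axis at x 15, y 0; dog at x 57, y 0; press arm's column, 22 mm diameter, 60 mm tall, at x 90, y -80 mm.
- port (a point): Centre of the mouth of the bore that holds the cell, at deck level. Sprung pads 4 mm below the mouth grip the barrel: a straight pull needs 50 to 65 N, turning it 0.5 to 0.75 N m. Friction opposes the direction of sliding, so that rising 2 to 3 mm per 0.7 rad of turn, either way, takes only 5 to 10 N. The cell is free of the pads after rising 21 mm and out of the bore at 25 mm.
- cell_mid (a point): Black window cell seated in the port; origin on its axis half-way up its height of 54 mm, z up, x (white index line) along the meter's x at the start. From below: steel barrel 22 mm diameter, 25 mm long (in the bore); flange 56 mm diameter, 5 mm thick (lies on the deck); knurled grip ring 40 mm diameter, 24 mm tall, 3 to 27 mm above this point, with the glass in its top. 130 g; turns without end.
- dog_slot (a point): Centre of the slot's mouth in the brass head of the retaining dog, 18 mm above the deck. The head is 22 mm in diameter; the slot runs along this point's x axis, 5 mm wide, 6 mm deep, open at both ends. The tongue under the head, 12 mm wide, points along this point's -x, reaches 19 mm from the axis and lies over the cell's flange when shut.
- dog (a joint): Turn of the retaining dog, rad: 0 = shut (tongue pointing at the cell), growing anticlockwise seen from above to a stop at 1.6. The flange is clear from 1.25. Stiff (0.08 N m): it stays where it is left.
- press_arm (a joint): Swing of the sample press arm on its column, rad: 0 = its foot over the port, negative = swung aside to the rear, clockwise seen from above. The bar is 100 mm long, 54 to 64 mm above the deck, with a foot 30 mm in diameter at its end hanging to 34 mm above the deck. Already swung aside; not part of the job.
- driver_mid (a point): Red slot driver upright in the stand; origin on its axis half-way up its 106 mm, z up, x along the blade's width. From its tip up: blade 14 (x) by 2.5 mm (y), 16 mm long; shank 8 mm diameter; black collar 30 mm diameter, 46 to 52 mm up, which rests on the stand's top; square handle 22 by 22 mm (sides along x and y), from 1 mm below to 53 mm above this point. 90 g.
- driver_tip (a point): Centre of the driver's blade edge, its lowest point, 53 mm below driver_mid.
- stand_hole (a point): Centre of the mouth of the driver's own round hole in the fixed wooden tool stand, on its top face: 20 mm diameter, 51 mm deep. The stand is 60 (its x) by 130 (its y) by 55 mm tall. A second hole 60 mm away along its +y holds the brush.
- brush_mid (a point): Lens brush upright in the other hole of the stand: collar 28 mm, handle 18 mm in diameter, top 57 mm above the stand's top. Origin on its axis, level with driver_mid. Bystander.
- tray: Fixed stainless tray 240 (its x) by 170 mm (its y), rim 22 mm high, floor 4 mm. Origin at the centre of its underside. The dark grey rubber mat lies in the half at its +x end.
- mat_center (a point): Centre of the upper face of the grey mat in the tray: 108 (tray's x) by 140 mm (tray's y), face 7 mm above the bench.
- deck_ring_mid (a point): Black plastic sample ring 44 mm outside diameter, 12 mm tall, loose on the meter's deck at the left of the cell. Origin at its centre. Bystander.
- tray_ring_mid (a point): Another such sample ring in the bare half of the tray. Origin at its centre. Bystander.
- press_disc_mid (a point): Steel press disc 42 mm diameter with a 12 mm knob, 22 mm tall in all, in the bare half of the tray. Origin half-way up. Bystander.
- jar_a_mid (a point): White sample jar with a blue lid, 56 mm diameter, 85 mm tall. Origin at its centre. Bystander.
- jar_b_mid (a point): Amber sample jar with a white lid, 56 mm diameter, 85 mm tall. Origin at its centre. Bystander.
- white_tile_mid (a point): White calibration tile in a round black holder, 56 mm diameter, 10 mm tall, loose on the meter's deck at the front right of the cell. Origin at its centre. Bystander.
- black_plate_mid (a point): Black glass plate 80 by 50 by 5 mm lying behind the meter. Origin at its centre. Bystander.
Things that resemble listed ones, but are neither listed nor needed, are in the scene too. What is shaped like the part that bears stand_hole but turquoise is not meant.

How it is judged:
By the outcome, as a careful person would: the job done as asked, in the order asked, and still so for the second after the job is handed in, with the robot touching nothing.
It also fails if it takes over 72 s, if anything falls off the work surface, if the arm or the gripper's body presses on something with over 40 N, if the wrist force passes 120 N, or if a joint passes its speed limit or range.

## Working session

There is one attempt and no reset: what is moved stays moved. The work goes in short steps, Python scripts to look and compute and a tool call to move; the robot and the scene stay as the last step left them, time stands still between calls to the robot, and variables do not carry over. Pictures are saved under pics/ and viewed, at most 10 in all, crops included, and the job is handed in when it is done.

Besides the shell and the picture viewer there is one more tool, called after "Request:" as name([rows], argument=value, ...), one row to a line, values as JSON. carry_out: Moves the arm, as the interface text tells. Shift numbers are shares of 0.25 m and turn numbers shares of pi rad, none past 1 either way. Its arguments: {"type":"object","properties":{"rows":{"type":"array"},"force":{"type":"number"}},"required":["rows"]}

```bash
mkdir -p pics; python3 - <<'E'
from station import arm, grab_frame
import cv2,pickle
s=arm.observe(); print({k:s[k] for k in ("time_s","tcp_pos","tcp_rot","ft_force","gripper_width")})
for n in("top","side"):
    f=grab_frame(n); pickle.dump(f,open(n+".pkl","wb")); print(n,f["fx"],f["fy"],f["cx"],f["cy"],f["xyz"],f["rotation"],[k for k in f])
    cv2.imwrite(f"pics/{n}0.png",cv2.resize(f["color"][...,::-1],(800,600),interpolation=cv2.INTER_CUBIC))
E
```

```text
{'time_s': 0.0, 'tcp_pos': array([ 0.23322765, -0.63344484,  0.40401109]), 'tcp_rot': array([-3.09171822e+00, -5.51150317e-01,  2.28144106e-04]), 'ft_force': array([-0.34907655, -0.94970599, -0.99363301]), 'gripper_width': 0.09260456301717462}
top 367.72075735416723 367.72075735416723 257.07670265392744 192.47413479408408 [ 0.40313431 -0.01178754  1.08928923] [ 0.12405614 -0.11110313 -1.53999802] ['color', 'fx', 'fy', 'cx', 'cy', 'xyz', 'rotation']
side 429.78837206395025 429.78837206395025 254.76789712288718 190.54707239159558 [0.10081699 0.7480415  0.85998323] [ 0.28853566 -1.11419415 -2.3984825 ] ['color', 'fx', 'fy', 'cx', 'cy', 'xyz', 'rotation']
```

View pics/top0.png

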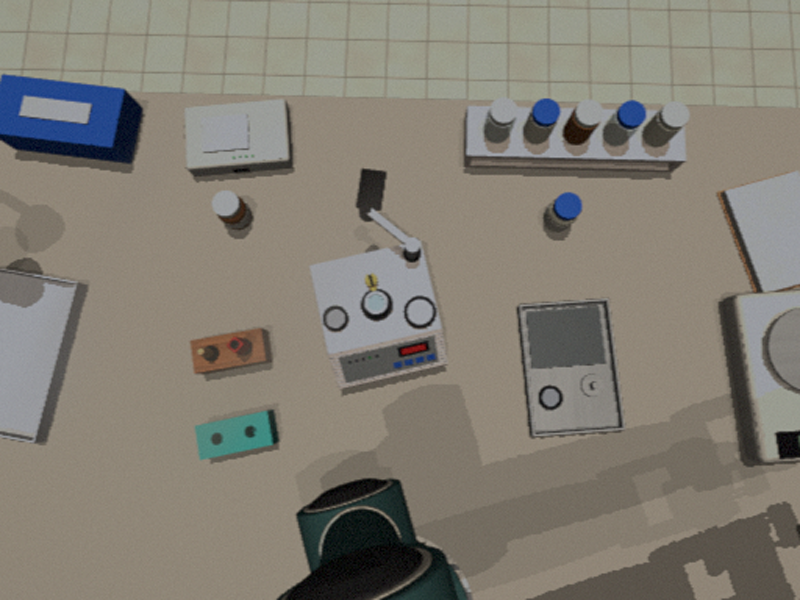

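View pics/side0.png

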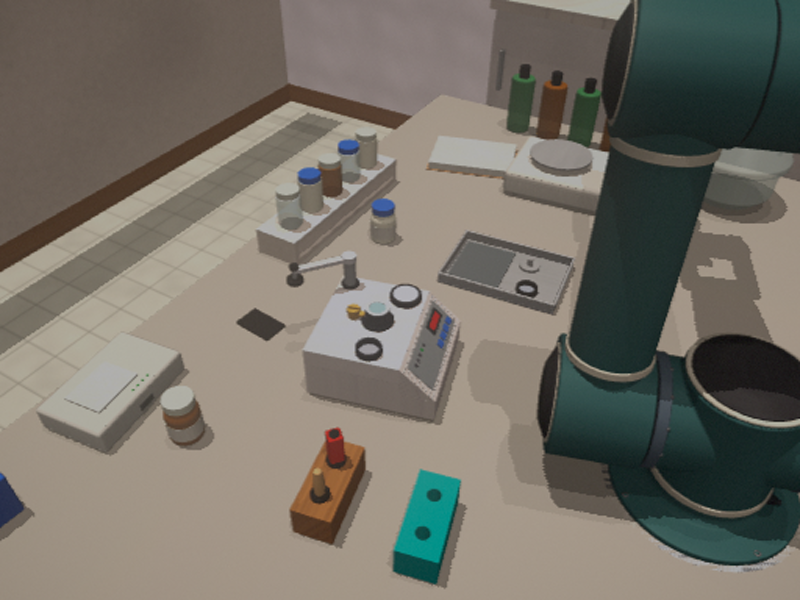

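The top view shows the driver (red, in the wooden stand) at (238,344) and the brush at (208,352). The turquoise decoy stand is at (236,434), the cell at (376,303), the dog at (371,282), and the mat at (567,335). The side view agrees, with the driver at (335,447), the cell at (377,313) and the dog at (354,312).
Possible mix-ups: the turquoise stand, the brush, the sample rings at (335,318), (420,312) and (550,397) against the cell, and the tray at far left (30,350). I choose the red handle in the wooden stand and the cell next to the brass dog.

```bash
cat > h.py <<'E'
import numpy as np,cv2,pickle
from scipy.spatial.transform import Rotation as R
from station import arm,grab_frame
S=1.5625
def cam(f,st=None):
    if "T_tool_cam" in f:
        T=np.eye(4);T[:3,:3]=R.from_rotvec(st["tcp_rot"]).as_matrix();T[:3,3]=st["tcp_pos"];T=T@np.array(f["T_tool_cam"])
        return T[:3,3],T[:3,:3]
    return np.array(f["xyz"]),R.from_rotvec(f["rotation"]).as_matrix()
def ray(f,u,v,st=None):
    o,M=cam(f,st);d=M@np.array([(u-f["cx"])/f["fx"],-(v-f["cy"])/f["fy"],-1]);return o,d/np.linalg.norm(d)
def plane(f,u,v,z,st=None):
    o,d=ray(f,u,v,st);return o+d*(z-o[2])/d[2]
def tri(a,b):
    A=sum(np.eye(3)-np.outer(d,d) for o,d in(a,b));y=sum((np.eye(3)-np.outer(d,d))@o for o,d in(a,b));return np.linalg.solve(A,y)
def mask(f,lo,hi,box=None):
    m=cv2.inRange(cv2.cvtColor(np.ascontiguousarray(f["color"]),cv2.COLOR_RGB2HSV),lo,hi)
    if box:
        k=np.zeros_like(m);x0,y0,x1,y1=box;k[y0:y1,x0:x1]=255;m&=k
    return m
def wrist(name):
    s=arm.observe();f=grab_frame("wrist");pickle.dump((s,f),open(name+".pkl","wb"))
    cv2.imwrite(f"pics/{name}.png",cv2.resize(f["color"][...,::-1],(800,600),interpolation=cv2.INTER_CUBIC));return s,f
E
python3 - <<'E'
from h import *
np.set_printoptions(precision=4,suppress=True)
t=pickle.load(open("top.pkl","rb"));s=pickle.load(open("side.pkl","rb"))
P=lambda n,u,v,z:print(n,plane(t,u/S,v/S,z))
T=lambda n,a,b:print(n,tri(ray(t,a[0]/S,a[1]/S),ray(s,b[0]/S,b[1]/S)))
T("driver top",(236,341),(335,433));P("driver top pl",236,341,.115)
T("cell top",(377,300),(378,306))
T("dog",(371,282),(354,311))
for n,p in dict(FL=(311,265),FR=(426,243)).items():P("deck rear "+n,*p,.105)
P("front corner R",440,338,.105)
P("cell top pl",377,300,.134);P("dog pl",371,282,.123)
for p in((192,342),(264,329),(270,360),(196,373)):P("stand",*p,.055)
for p in((530,308),(604,305),(607,366),(531,364)):P("mat",*p,.007)
for c in((0,120,80),(10,255,255)),:pass
m=mask(t,(0,140,60),(8,255,255),(140,200,165,235))|mask(t,(172,140,60),(180,255,255),(140,200,165,235))
ys,xs=m.nonzero();print("red top",xs.mean()*S,ys.mean()*S,len(xs))
img=cv2.resize(t["color"][150:250,110:290,::-1],None,fx=4,fy=4,interpolation=cv2.INTER_CUBIC);cv2.imwrite("pics/crop.png",img)
E
```

```text
driver top [0.4713 0.2782 0.1099]
driver top pl [0.4737 0.278  0.115 ]
cell top [0.5462 0.039  0.1323]
dog [0.5824 0.0524 0.1144]
deck rear FL [0.611 0.159 0.105]
deck rear FR [ 0.6559 -0.0414  0.105 ]
front corner R [ 0.4892 -0.069   0.105 ]
cell top pl [0.5478 0.0397 0.134 ]
dog pl [0.5803 0.0517 0.123 ]
stand [0.474  0.3753 0.055 ]
stand [0.5012 0.2467 0.055 ]
stand [0.4457 0.2323 0.055 ]
stand [0.4188 0.3635 0.055 ]
mat [ 0.5596 -0.2445  0.007 ]
mat [ 0.5692 -0.3848  0.007 ]
mat [ 0.454  -0.3875  0.007 ]
mat [ 0.4538 -0.2458  0.007 ]
red top 233.29741379310346 343.10344827586204 29
```

View pics/crop.png

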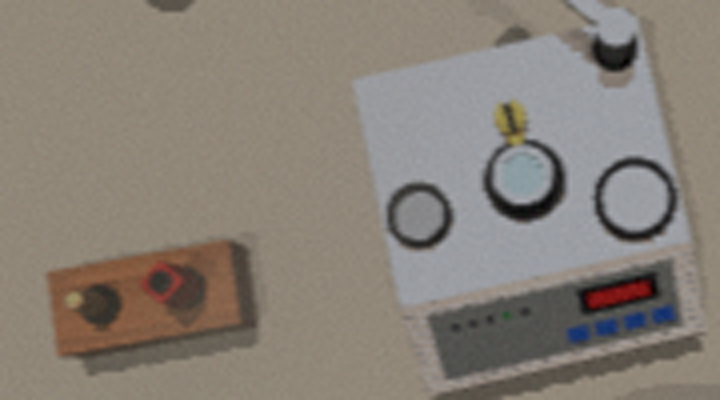

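The crop confirms the choice: the red square driver handle is at (163,283), turned about 45°. The brush is at (80,302), the cell at (522,178), and the brass dog at (512,120) with its slot in line with the tongue. I'll now move above the driver.

Request:
carry_out([
  [[0.54,-0.77,0],[0,0,0],0],
  [[0.54,-0.77,0],[0,0,0],0],
  [[0.54,-0.77,0],[0,0,0],0],
  [[0.54,-0.77,0],[0,0,0],0],
  [[0.54,-0.77,0],[0,0,0],0],
], force=30)

```text
time_s: 0.72
tcp_pos: [0.2939, -0.4039, 0.4052]
tcp_rot: [3.091, 0.555, 0.001]
ft_force: [-0.0, -0.8, -0.7]
gripper_width: 0.0927
finger_force: 0.0
```

Request:
carry_out([
  [[0.54,-0.77,0],[0,0,0],0],
  [[0.54,-0.77,0],[0,0,0],0],
  [[0.54,-0.77,0],[0,0,0],0],
  [[0.54,-0.77,0],[0,0,0],0],
  [[0.54,-0.77,0],[0,0,0],0],
])

```text
time_s: 1.35
tcp_pos: [0.3542, -0.1772, 0.4049]
tcp_rot: [3.092, 0.557, 0.001]
ft_force: [-0.1, -0.7, 0.5]
gripper_width: 0.0932
finger_force: 0.0
```

Request:
carry_out([
  [[0.54,-0.77,0],[0,0,0],0],
  [[0.54,-0.77,0],[0,0,0],0],
  [[0.54,-0.77,0],[0,0,0],0],
  [[0.54,-0.77,0],[0,0,0],0],
  [[0.54,-0.77,0],[0,0,0],0],
])

```text
time_s: 1.98
tcp_pos: [0.4148, 0.0498, 0.4043]
tcp_rot: [-3.092, -0.556, 0.002]
ft_force: [-0.7, -1.3, -0.7]
gripper_width: 0.093
finger_force: 0.0
```

```bash
python3 - <<'E'
from h import *
np.set_printoptions(precision=4,suppress=True)
s,f=wrist("w1");print(np.array(f["T_tool_cam"]),f["fx"],f["cx"],f["cy"],s["tcp_pos"])
E
```

```text
[[ 0.0003  0.956   0.2933  0.0812]
 [ 1.     -0.0003  0.0002 -0.0006]
 [ 0.0003  0.2933 -0.956   0.0199]
 [ 0.      0.      0.      1.    ]] 325.78663283875255 248.69026839446028 195.3855565579623 [0.4148 0.0498 0.4043]
```

Request:
carry_out([
  [[0.54,-0.77,0],[0,0,0],0],
  [[0.54,-0.77,0],[0,0,0],0],
  [[0.54,-0.77,0],[0,0,0],0],
  [[0.54,-0.77,0],[0,0,0],0],
  [[0.54,-0.77,0],[0,0,0],0],
])

```text
time_s: 2.65
tcp_pos: [0.4755, 0.2761, 0.4037]
tcp_rot: [3.092, 0.552, -0.003]
ft_force: [-1.1, -1.1, 0.1]
gripper_width: 0.093
finger_force: 0.0
```

```bash
python3 - <<'E'
from h import *
s,f=wrist("w2")
a=pickle.load(open("w1.pkl","rb"))[1]
cv2.imwrite("pics/w12.png",cv2.resize(np.hstack([a["color"],f["color"]])[...,::-1],(800,300),interpolation=cv2.INTER_AREA))
E
```

```text
(no output)
```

View pics/w12.png

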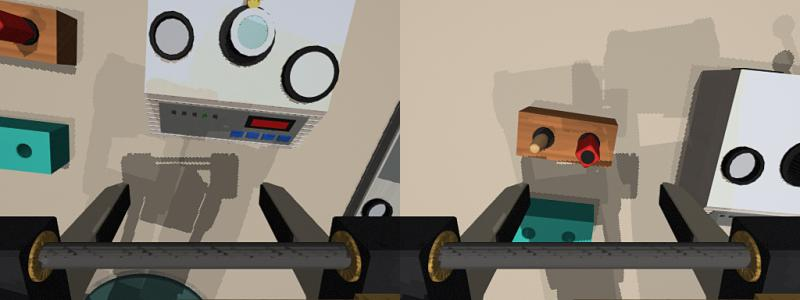

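Left (w1): the meter deck with the cell at (247,35). Right (w2): the wooden stand with the driver's top at (587,157) and the brush at (540,147), and the turquoise stand below them. I'll zoom in on the handle to read its yaw.

```bash
python3 - <<'E'
from h import *
s,f=pickle.load(open("w2.pkl","rb"))
cv2.imwrite("pics/w2c.png",cv2.resize(f["color"][130:230,190:310,::-1],None,fx=6,fy=6,interpolation=cv2.INTER_CUBIC))
E
```

```text
(no output)
```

View pics/w2c.png

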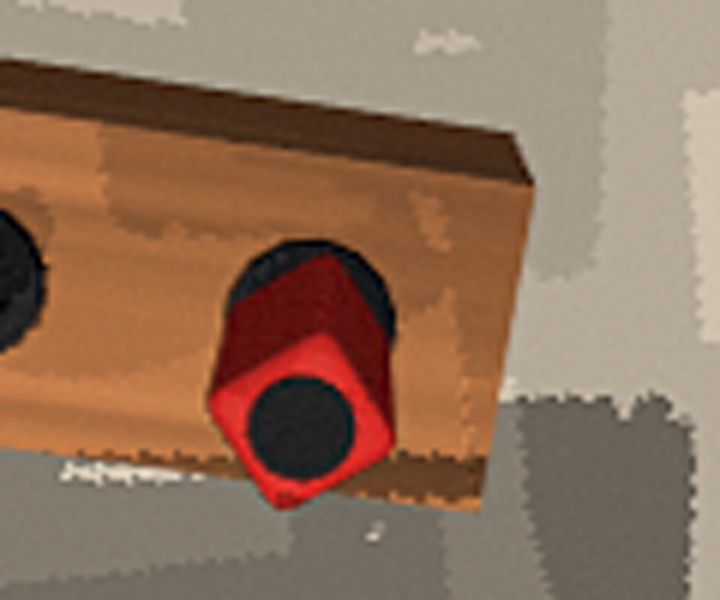

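```bash
python3 - <<'E'
from h import *
np.set_printoptions(precision=4,suppress=True)
s,f=pickle.load(open("w2.pkl","rb"))
c=[plane(f,190+x/6,130+y/6,.115,s) for x,y in((320,330),(395,438),(283,508),(208,398),(301,426))]
print(np.array(c),np.mean(c[:4],0))
for i in range(4):
    d=c[(i+1)%4]-c[i];print(np.degrees(np.arctan2(d[1],d[0])),np.linalg.norm(d))
c2=[plane(f,190+x/6,130+y/6,.055,s) for x,y in((532,185),(482,508),(0,108),(0,445))];print(np.array(c2))
M=R.from_rotvec(s["tcp_rot"]).as_matrix();print(M, s["joints"])
print(plane(f,190+312/6,130+318/6,.061,s))
E
```

```text
[[0.4808 0.2835 0.115 ]
 [0.4693 0.2677 0.115 ]
 [0.4535 0.2793 0.115 ]
 [0.4657 0.2951 0.115 ]
 [0.4663 0.2811 0.115 ]] [0.4673 0.2814 0.115 ]
-126.11767810391123 0.019478623646769364
143.74057149883723 0.019593704861859844
52.42490419217896 0.019947293277982628
-37.65037398937355 0.01909313660946597
[[0.5016 0.2536 0.055 ]
 [0.444  0.2402 0.055 ]
 [0.4828 0.3425 0.055 ]
 [0.4255 0.3248 0.055 ]]
[[ 0.9383  0.3459 -0.0016]
 [ 0.3459 -0.9383 -0.001 ]
 [-0.0018  0.0004 -1.    ]] [ 0.4796 -0.1573  1.7124 -0.0002  1.5883  1.6973]
[0.4681 0.2812 0.061 ]
```

Request:
carry_out([
  [[-0.023,-0.031,0.1],[0,0,-0.06],0.3],
  [[-0.023,-0.031,0.2],[0,0,-0.12],0.3],
  [[-0.023,-0.031,0.25],[0,0,-0.182],0.3],
  [[-0.023,-0.031,0.35],[0,0,-0.182],0.3],
  [[-0.023,-0.031,0.45],[0,0,-0.182],0.3],
], force=40)

```text
time_s: 3.32
tcp_pos: [0.4665, 0.2785, 0.2919]
tcp_rot: [2.813, 1.398, 0.001]
ft_force: [0.0, -0.4, -0.3]
gripper_width: 0.0648
finger_force: 0.0
```

Request:
carry_out([
  [[0,0,0.06],[0,0,0],0.3],
  [[0,0,0.106],[0,0,0],0.3],
  [[0,0,0.106],[0,0,0],0.3],
  [[0,0,0.106],[0,0,0],1],
  [[0,0,0.106],[0,0,0],1],
])

```text
time_s: 3.95
tcp_pos: [0.4659, 0.2811, 0.2665]
tcp_rot: [-2.812, -1.401, -0.002]
ft_force: [0.2, 0.1, 0.1]
gripper_width: 0.0499
finger_force: 0.0
```

Request:
carry_out([
  [[0,0,0],[0,0,0],1],
  [[0,0,0],[0,0,0],1],
  [[0,0,0],[0,0,0],1],
  [[0,0,0],[0,0,0],1],
  [[0,0,0],[0,0,0],1],
])

```text
time_s: 4.58
tcp_pos: [0.4658, 0.281, 0.2658]
tcp_rot: [-2.812, -1.401, -0.0]
ft_force: [0.5, 0.1, 0.8]
gripper_width: 0.0219
finger_force: 40.0
```

Request:
carry_out([
  [[0,0,-0.1],[0,0,0],1],
  [[0,0,-0.25],[0,0,0],1],
  [[0,0,-0.4],[0,0,0],1],
  [[0,0,-0.55],[0,0,0],1],
  [[0,0,-0.66],[0,0,0],1],
])

```text
time_s: 5.2
tcp_pos: [0.4657, 0.2809, 0.4324]
tcp_rot: [-2.812, -1.401, -0.002]
ft_force: [0.3, -0.5, -1.4]
gripper_width: 0.0218
finger_force: 40.0
```

```bash
python3 - <<'E'
from h import *
s,f=wrist("w3");g=grab_frame("side");pickle.dump(g,open("side3.pkl","wb"));print(s["tcp_pos"],s["joints"])
p=s["tcp_pos"]-[0,0,.167+.09-.0]
o,M=cam(g);q=M.T@(p-o);u=int(g["cx"]+g["fx"]*q[0]/-q[2]);v=int(g["cy"]-g["fy"]*q[1]/-q[2]);print(u,v)
a=cv2.resize(g["color"][max(v-40,0):v+20,u-30:u+30],(400,400),interpolation=cv2.INTER_CUBIC)
b=cv2.resize(f["color"][100:350,130:380],(400,400),interpolation=cv2.INTER_CUBIC)
cv2.imwrite("pics/w3c.png",np.hstack([a,b])[...,::-1])
E
```

```text
[0.46571245 0.28094957 0.43242134] [ 4.95911921e-01 -1.77276560e-01  1.68384201e+00  2.79450085e-05
  1.63401243e+00  1.14211891e+00]
212 258
```

View pics/w3c.png

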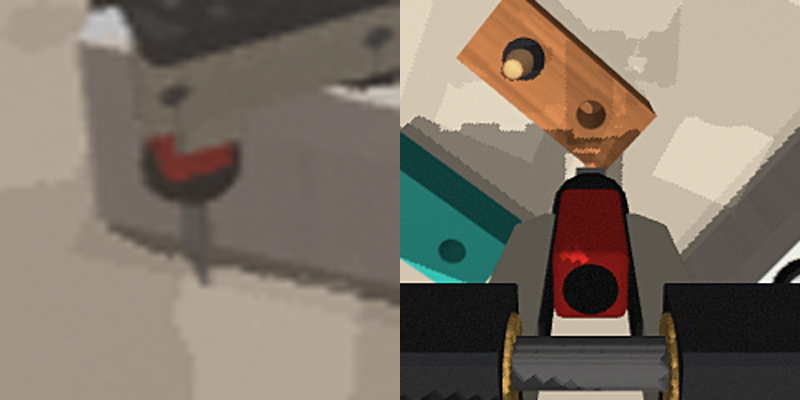

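In the close crops the blade shows broadside at (592,173), 30 px wide across the wrist image. So its width runs along the tool's y, and the side view, nearly edge-on, agrees. The empty hole is at (591,113). I'll turn +0.865 rad and hover over the dog.

Request:
carry_out([
  [[-0.09,0.186,0],[0,0,-0.055],1],
  [[-0.18,0.372,0],[0,0,-0.11],1],
  [[-0.27,0.56,0],[0,0,-0.165],1],
  [[-0.36,0.745,0],[0,0,-0.22],1],
  [[-0.45,0.931,0],[0,0,-0.275],1],
])

```text
time_s: 5.92
tcp_pos: [0.5844, 0.0494, 0.4292]
tcp_rot: [-1.959, -2.454, 0.001]
ft_force: [1.3, 0.0, -0.4]
gripper_width: 0.0218
finger_force: 40.0
```

Request:
carry_out([
  [[0,0,0],[0,0,0],1],
  [[0,0,0],[0,0,0],1],
  [[0,0,0],[0,0,0],1],
  [[0,0,0],[0,0,0],1],
  [[0,0,0],[0,0,0],1],
])

```text
time_s: 6.55
tcp_pos: [0.5837, 0.0516, 0.4309]
tcp_rot: [1.966, 2.45, 0.0]
ft_force: [-0.5, -0.3, -0.5]
gripper_width: 0.0219
finger_force: 40.0
```

```bash
python3 - <<'E'
from h import *
s,f=wrist("w4");print(s["tcp_pos"],s["tcp_rot"],s["joints"])
cv2.imwrite("pics/w4c.png",cv2.resize(f["color"][100:250,160:360,::-1],None,fx=4,fy=4,interpolation=cv2.INTER_CUBIC))
E
```

```text
[0.58371633 0.05158204 0.43086099] [1.96620778e+00 2.44999045e+00 3.17732893e-04] [ 4.46040085e-02 -8.34667666e-02  1.60151394e+00  2.82439780e-05
  1.62327111e+00 -1.73618976e-01]
```

View pics/w4c.png

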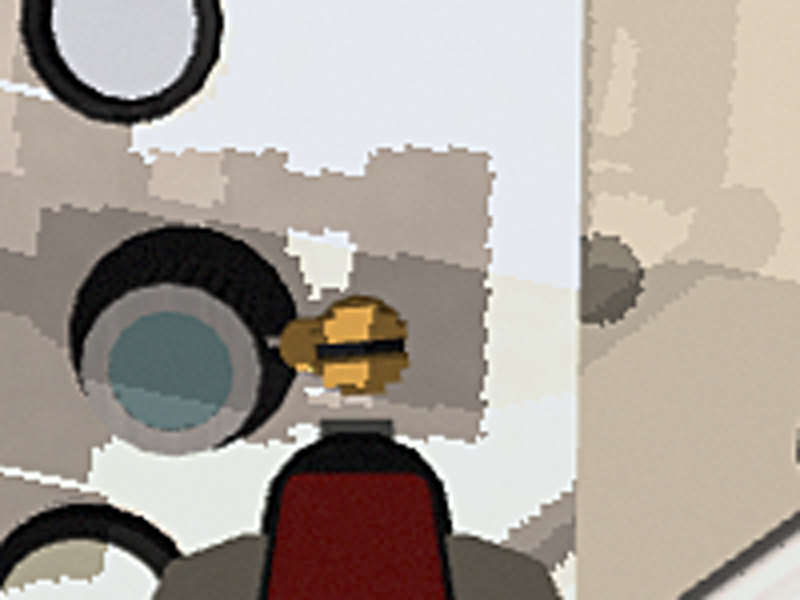

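```bash
python3 - <<'E'
from h import *
np.set_printoptions(precision=4,suppress=True)
s,f=pickle.load(open("w4.pkl","rb"))
p=lambda x,y,z:plane(f,160+x/4,100+y/4,z,s)
a,b=p(317,352,.123),p(405,345,.123);d=b-a
print("slot",(a+b)/2,np.linalg.norm(d),np.degrees(np.arctan2(d[1],d[0])))
zt=s["tcp_pos"][2]-.2568
a,b=p(320,420,zt),p(394,420,zt);d=b-a
print("tip",(a+b)/2,zt,np.linalg.norm(d),np.degrees(np.arctan2(d[1],d[0])))
print("cell",p(170,369,.134))
a,b=p(590,0,.105),p(578,520,.105);d=b-a;print("rear edge",a,b,np.degrees(np.arctan2(-d[0],d[1])) )
print("tool y",np.degrees(np.arctan2(*R.from_rotvec(s["tcp_rot"]).as_matrix()[[1,0],1])))
E
```

```text
slot [0.5839 0.0538 0.123 ] 0.020247951320655967 17.236166576222512
tip [0.5829 0.0536 0.1741] 0.1740609863582933 0.01419858347885188 12.515942456701827
cell [0.5429 0.043  0.134 ]
rear edge [0.6177 0.1397 0.105 ] [0.6487 0.0168 0.105 ] -165.8300765192966
tool y 12.503341241247485
```

Request:
carry_out([
  [[0,0.004,0.05],[0,0,-0.014],1],
  [[0,0.004,0.1],[0,0,-0.014],1],
  [[0,0.004,0.15],[0,0,-0.014],1],
  [[0,0.004,0.192],[0,0,-0.014],1],
  [[0,0.004,0.192],[0,0,-0.014],1],
])

```text
time_s: 7.22
tcp_pos: [0.5848, 0.0512, 0.3817]
tcp_rot: [-1.912, -2.491, 0.001]
ft_force: [0.3, 0.7, -0.8]
gripper_width: 0.0217
finger_force: 40.0
```

```bash
python3 - <<'E'
from h import *
s,f=wrist("w5");print(s["tcp_pos"],s["tcp_rot"],s["joints"])
cv2.imwrite("pics/w5c.png",cv2.resize(f["color"][150:250,180:320,::-1],None,fx=5.5,fy=5.5,interpolation=cv2.INTER_CUBIC))
E
```

```text
[0.58481225 0.0512424  0.38173647] [-1.91227485e+00 -2.49117305e+00  1.37695472e-03] [ 4.39415699e-02 -6.79096875e-02  1.66591746e+00  3.13065079e-05
  1.54498555e+00 -2.17489549e-01]
```

View pics/w5c.png

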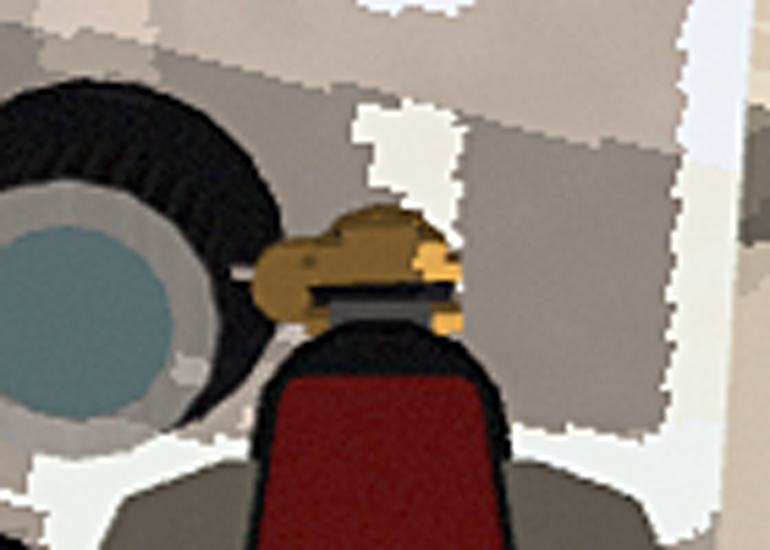

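The slot runs from (308,297) to (455,290) and the blade edge sits in it at (380,302), so they line up to within about 0.5 mm. I'll lower the blade in.

Request:
carry_out([
  [[0.002,0,0.004],[0,0,-0.007],1],
  [[0.002,0,0.009],[0,0,-0.007],1],
  [[0.002,0,0.014],[0,0,-0.007],1],
  [[0.002,0,0.018],[0,0,-0.007],1],
  [[0.002,0,0.018],[0,0,-0.007],1],
])

```text
time_s: 7.9
tcp_pos: [0.5848, 0.0517, 0.3782]
tcp_rot: [-1.885, -2.513, 0.0]
ft_force: [0.1, 1.5, -1.0]
gripper_width: 0.0217
finger_force: 40.0
```

Request:
carry_out([
  [[0,0,0.004],[0,0,0],1],
  [[0,0,0.008],[0,0,0],1],
  [[0,0,0.012],[0,0,0],1],
  [[0,0,0.012],[0,0,0],1],
  [[0,0,0.012],[0,0,0],1],
])

```text
time_s: 8.52
tcp_pos: [0.5848, 0.0517, 0.3753]
tcp_rot: [1.885, 2.513, 0.0]
ft_force: [-0.8, 0.3, -1.1]
gripper_width: 0.0217
finger_force: 40.0
```

Request:
carry_out([
  [[0.0001,0.0012,0],[0,0,-0.054],1],
  [[0.0005,0.0025,0],[0,0,-0.108],1],
  [[0.001,0.004,0],[0,0,-0.162],1],
  [[0.0018,0.005,0],[0,0,-0.216],1],
  [[0.0027,0.006,0],[0,0,-0.27],1],
])

```text
time_s: 9.15
tcp_pos: [0.5859, 0.0528, 0.3753]
tcp_rot: [-0.675, -3.068, 0.0]
ft_force: [-2.4, -1.2, 0.1]
gripper_width: 0.0218
finger_force: 40.0
```

```bash
python3 -c "
from h import *
s=arm.observe();print(s['tcp_pos'],s['ft_force'],s['torque'],s['joints'])"
```

```text
[0.5858896  0.05277954 0.37527847] [-2.41735844 -1.22493247  0.12264448] [-0.12627726  0.50958397 -0.13952162] [ 4.65080915e-02 -6.30887777e-02  1.67179277e+00 -1.40453715e-04
  1.53354997e+00 -1.09089252e+00]
```

Request:
carry_out([
  [[0.0001,0.0012,0],[0,0,-0.054],1],
  [[0.0005,0.0025,0],[0,0,-0.108],1],
  [[0.001,0.004,0],[0,0,-0.162],1],
  [[0.0018,0.005,0],[0,0,-0.216],1],
  [[0.0027,0.006,0],[0,0,-0.27],1],
])

```text
time_s: 9.78
tcp_pos: [0.5859, 0.0542, 0.3752]
tcp_rot: [0.646, -3.073, 0.001]
ft_force: [-2.4, -3.1, -0.1]
gripper_width: 0.0217
finger_force: 40.0
```

Request:
carry_out([
  [[0,0,0],[0,0,0],1],
  [[0,0,0],[0,0,0],1],
  [[0,0,0],[0,0,-0.011],1],
  [[0,0,0],[0,0,-0.022],1],
  [[0,0,0],[0,0,-0.022],1],
])

```text
time_s: 10.4
tcp_pos: [0.5859, 0.0543, 0.3753]
tcp_rot: [0.737, -3.053, 0.001]
ft_force: [-4.1, -3.5, 1.5]
gripper_width: 0.0214
finger_force: 40.0
```

```bash
python3 -c "
from h import *
s=arm.observe();print(s['tcp_pos'],s['tcp_rot'],s['ft_force'],s['torque'],s['joints'])"
```

```text
[0.58590509 0.05426752 0.37525056] [ 7.37455999e-01 -3.05294138e+00  5.82668346e-04] [-4.08622504 -3.45838976  1.46617046] [-0.86603359  0.94855715 -0.04016039] [ 4.91110153e-02 -6.27159266e-02  1.67148267e+00 -5.22805763e-04
  1.53358720e+00 -1.99569690e+00]
```

Request:
carry_out([
  [[0,0,0],[0,0,-0.01],1],
  [[0,0,0],[0,0,-0.02],1],
  [[0,0,0],[0,0,-0.025],1],
  [[0,0,0],[0,0,-0.025],1],
  [[0,0,0],[0,0,-0.025],1],
])

```text
time_s: 11.02
tcp_pos: [0.5859, 0.0543, 0.3752]
tcp_rot: [0.856, -3.022, 0.0]
ft_force: [-4.7, -2.2, 0.6]
gripper_width: 0.0218
finger_force: 40.0
```

```bash
python3 - <<'E'
from h import *
s,f=wrist("w6");print(s['tcp_pos'],s['tcp_rot'],s['ft_force'],s['torque'])
cv2.imwrite("pics/w6c.png",cv2.resize(f["color"][100:250,160:360,::-1],None,fx=4,fy=4,interpolation=cv2.INTER_CUBIC))
E
```

```text
[0.58589874 0.05429891 0.3752254 ] [ 8.55922012e-01 -3.02174705e+00  3.73094153e-04] [-4.68172937 -2.21599567  0.55834421] [-0.72616321  1.00331059 -0.05899646]
```

View pics/w6c.png

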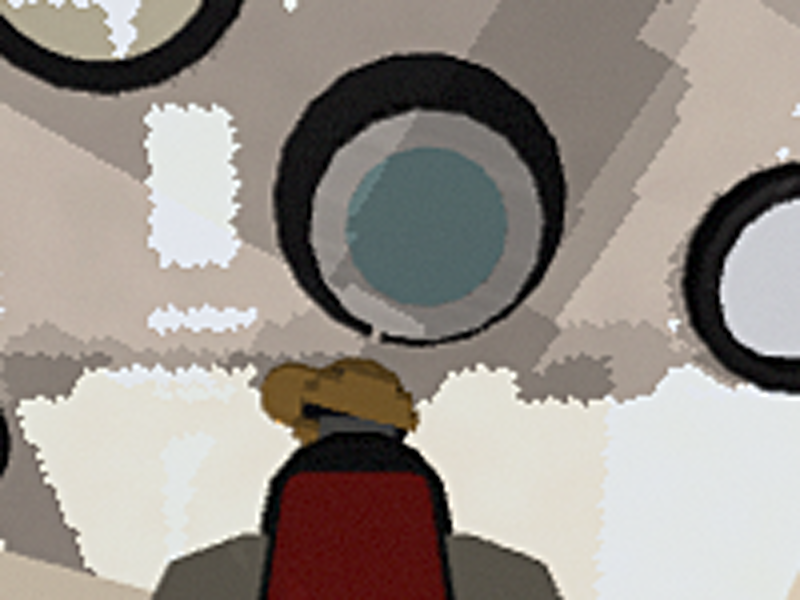

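The tongue now points away from the cell, at (285,392). The slot is about 12° off the blade, so the blade's slack is used up and the dog is at or near 90°. I'll nudge it a little further and watch the torque for the stop.

Request:
carry_out([
  [[0,0,0],[0,0,-0.01],1],
  [[0,0,0],[0,0,-0.02],1],
  [[0,0,0],[0,0,-0.03],1],
  [[0,0,0],[0,0,-0.03],1],
  [[0,0,0],[0,0,-0.03],1],
])

```text
time_s: 11.7
tcp_pos: [0.5859, 0.0543, 0.3752]
tcp_rot: [0.997, -2.978, 0.0]
ft_force: [-3.9, -3.8, 1.0]
gripper_width: 0.0218
finger_force: 40.0
```

```bash
python3 - <<'E'
from h import *
s=arm.observe();print(s['tcp_pos'],s['tcp_rot'],s['ft_force'],s['torque'])
E
```

```text
[0.58587677 0.05428264 0.37522836] [ 9.97207977e-01 -2.97799107e+00  3.01972990e-04] [-3.92792348 -3.82380851  1.00031436] [-0.77161744  1.06999279 -0.15452312]
```

Request:
carry_out([
  [[0,0,0],[0,0,0.025],1],
  [[0,0,0],[0,0,0.045],1],
  [[0,0,-0.02],[0,0,0.045],1],
  [[0,0,-0.1],[0,0,0.045],1],
  [[0,0,-0.24],[0,0,0.045],1],
])

```text
time_s: 12.32
tcp_pos: [0.586, 0.0546, 0.4365]
tcp_rot: [0.792, -3.04, -0.001]
ft_force: [-0.4, -0.2, -0.4]
gripper_width: 0.0217
finger_force: 40.0
```

```bash
python3 - <<'E'
from h import *
np.set_printoptions(precision=4,suppress=True)
s,f=wrist("w7");print(s['tcp_pos'],s['tcp_rot'],s['ft_force'],s['torque'])
M=R.from_rotvec(s["tcp_rot"]).as_matrix()
a=np.arctan2(M[1,0],M[0,0]);print("a",a)
# return to the hole pose: a 0.925, TCP (.4658,.281,.43)
d=np.array([.4658,.281,.43])-s["tcp_pos"];print("shift share",M.T@d/.25,"turn", (a%(2*np.pi)-.925)/np.pi)
# dog geometry: yellow mask PCA, dark cells
t=grab_frame("top");pickle.dump(t,open("top7.pkl","wb"))
cv2.imwrite("pics/w7c.png",cv2.resize(f["color"][100:250,160:360,::-1],None,fx=4,fy=4,interpolation=cv2.INTER_CUBIC))
E
```

```text
[0.586  0.0546 0.4365] [ 0.7923 -3.0398 -0.0006] [-0.4433 -0.1922 -0.4489] [ 0.0887 -0.1306  0.0274]
a -2.63163814735517
shift share [-0.0224  1.0252  0.0265] turn 0.8678869161184476
```

Request:
carry_out([
  [[0,0.2,0],[0,0,0.058],1],
  [[0,0.4,0],[0,0,0.116],1],
  [[-0.01,0.6,0],[0,0,0.174],1],
  [[-0.02,0.8,0],[0,0,0.232],1],
  [[-0.02,1.0,0.02],[0,0,0.29],1],
])

```text
time_s: 13.05
tcp_pos: [0.4674, 0.2765, 0.4315]
tcp_rot: [0.635, 3.075, 0.002]
ft_force: [-0.9, 0.4, -1.1]
gripper_width: 0.0216
finger_force: 40.0
```

Request:
carry_out([
  [[0,0,0],[0,0,0.058],1],
  [[0,0,0],[0,0,0.116],1],
  [[0,0,0],[0,0,0.174],1],
  [[0,0,0],[0,0,0.232],1],
  [[0,0,0],[0,0,0.29],1],
])

```text
time_s: 13.68
tcp_pos: [0.4683, 0.2752, 0.4311]
tcp_rot: [1.924, 2.483, 0.002]
ft_force: [-0.4, -0.3, -0.8]
gripper_width: 0.0217
finger_force: 40.0
```

Request:
carry_out([
  [[0,0,0],[0,0,0.058],1],
  [[0,0,0],[0,0,0.116],1],
  [[0,0,0],[0,0,0.174],1],
  [[0,0,0],[0,0,0.232],1],
  [[0,0,0],[0,0,0.288],1],
])

```text
time_s: 14.3
tcp_pos: [0.4684, 0.2752, 0.4311]
tcp_rot: [-2.816, -1.393, -0.002]
ft_force: [-0.0, 0.4, -1.4]
gripper_width: 0.0218
finger_force: 40.0
```

```bash
python3 - <<'E'
from h import *
np.set_printoptions(precision=4,suppress=True)
s,f=wrist("w8")
M=R.from_rotvec(s["tcp_rot"]).as_matrix()
a=np.arctan2(M[1,0],M[0,0]);print("a",a,s["tcp_pos"],s["joints"],s["gripper_width"])
d=np.array([.4658,.281,.2668])-s["tcp_pos"];print("shift share",M.T@d/.25,"turn", (a-.925)/np.pi)
s,f=pickle.load(open("w7.pkl","rb"))
m=mask(f,(12,120,60),(32,255,255));n,l,st,c=cv2.connectedComponentsWithStats(m);i=1+st[1:,4].argmax();print(st[i],c[i])
g=cv2.cvtColor(f["color"],cv2.COLOR_RGB2GRAY)
ys,xs=np.nonzero(l==i);P=np.array([plane(f,u,v,.115,s)[:2] for u,v in zip(xs,ys)])
cl=np.array([.5429,.043]);dg=np.array([.5839,.0538])
r=P-dg;k=np.argsort(-np.linalg.norm(r,axis=1))[:25];e=r[k].mean(0);print("tongue dir",np.degrees(np.arctan2(e[1],e[0])),np.linalg.norm(e)," shut dir",np.degrees(np.arctan2(*(cl-dg)[::-1])))
E
```

```text
a 0.9187207439758183 [0.4684 0.2752 0.4311] [ 0.4842 -0.1787  1.6872  0.0003  1.6319  1.1363] 0.021798780751474563
shift share [ 0.0116 -0.0225  0.6571] turn -0.001998749270376184
[ 435  143   77   74 3530] [478.2258 179.2671]
tongue dir 112.73370152252188 0.2596296747848028  shut dir -165.24268067411455
```

Request:
carry_out([
  [[0.0116,-0.0225,0],[0,0,-0.002],1],
  [[0.0116,-0.0225,0.1],[0,0,-0.002],1],
  [[0.0116,-0.0225,0.2],[0,0,-0.002],1],
  [[0.0116,-0.0225,0.3],[0,0,-0.002],1],
  [[0.0116,-0.0225,0.4],[0,0,-0.002],1],
])

```text
time_s: 14.98
tcp_pos: [0.4655, 0.2812, 0.3298]
tcp_rot: [-2.804, -1.417, -0.001]
ft_force: [0.8, 0.4, -0.5]
gripper_width: 0.0215
finger_force: 40.0
```

Request:
carry_out([
  [[0,0,0.08],[0,0,0],1],
  [[0,0,0.16],[0,0,0],1],
  [[0,0,0.22],[0,0,0],1],
  [[0,0,0.255],[0,0,0],1],
  [[0,0,0.255],[0,0,0],1],
])

```text
time_s: 15.6
tcp_pos: [0.4657, 0.2808, 0.2665]
tcp_rot: [2.807, 1.41, 0.0]
ft_force: [-1.0, -0.5, -1.1]
gripper_width: 0.0217
finger_force: 40.0
```

```bash
python3 - <<'E'
from h import *
np.set_printoptions(precision=4,suppress=True)
s=arm.observe();print(s["tcp_pos"],s["ft_force"])
s,f=pickle.load(open("w7.pkl","rb"))
m=mask(f,(12,110,50),(32,255,255),(180,130,320,230));n,l,st,c=cv2.connectedComponentsWithStats(m);i=1+st[1:,4].argmax();print(st[i],c[i])
ys,xs=np.nonzero(l==i);P=np.array([plane(f,u,v,.115,s)[:2] for u,v in zip(xs,ys)])
cl=np.array([.5429,.043]);dg=np.array([.5839,.0538])
r=P-dg;k=np.argsort(-np.linalg.norm(r,axis=1))[:25];e=r[k].mean(0);print("tongue dir",np.degrees(np.arctan2(e[1],e[0])),np.linalg.norm(e)," shut dir",np.degrees(np.arctan2(*(cl-dg)[::-1])))
E
```

```text
[0.4657 0.2808 0.2665] [-0.9977 -0.5342 -1.0974]
[229 172  32  25 482] [245.249  182.8755]
tongue dir -78.27823861529163 0.017381259959610845  shut dir -165.24268067411455
```

The tongue has turned about 87–90° and is open. I'll release the driver and lift away.

Request:
carry_out([
  [[0,0,0.003],[0,0,0],1],
  [[0,0,0.003],[0,0,0],0.4],
  [[0,0,0.003],[0,0,0],0.4],
  [[0,0,0.003],[0,0,0],0.4],
  [[0,0,0.003],[0,0,0],0.4],
])

```text
time_s: 16.23
tcp_pos: [0.4656, 0.2808, 0.2658]
tcp_rot: [-2.807, -1.41, -0.0]
ft_force: [0.1, 0.6, -0.4]
gripper_width: 0.0546
finger_force: 0.0
```

Request:
carry_out([
  [[0,0,-0.05],[0,0,0],0.4],
  [[0,0,-0.15],[0,0,0],0.4],
  [[0,0,-0.35],[0,0,0],0.4],
  [[0,0,-0.55],[0,0,0],0.4],
  [[0,0,-0.55],[0,0,0],0.4],
])

```text
time_s: 16.85
tcp_pos: [0.4656, 0.2808, 0.4085]
tcp_rot: [-2.807, -1.41, -0.011]
ft_force: [-0.0, 0.6, -0.5]
gripper_width: 0.056
finger_force: 0.0
```

```bash
python3 - <<'E'
from h import *
np.set_printoptions(precision=4,suppress=True)
s,f=wrist("w9")
M=R.from_rotvec(s["tcp_rot"]).as_matrix()
a=np.arctan2(M[1,0],M[0,0]);print("a",a,s["tcp_pos"],s["gripper_width"])
m=mask(f,(0,150,60),(6,255,255))|mask(f,(172,150,60),(180,255,255))
n,l,st,c=cv2.connectedComponentsWithStats(m);i=1+st[1:,4].argmax();print(st[i],c[i])
d=np.array([.540,.041,.42])-s["tcp_pos"];print(M.T@d/.25)
E
```

```text
a 0.9309166495279473 [0.4656 0.2808 0.4085] 0.05597251944378068
[236 170  25  35 588] [247.9779 184.6701]
[-0.5915  0.8116 -0.0475]
```

Request:
carry_out([
  [[-0.115,0.163,-0.04],[0,0,0.044],0.46],
  [[-0.23,0.326,-0.04],[0,0,0.088],0.46],
  [[-0.347,0.49,-0.04],[0,0,0.13],0.46],
  [[-0.462,0.653,-0.04],[0,0,0.173],0.46],
  [[-0.578,0.816,-0.04],[0,0,0.216],0.46],
], force=60)

```text
time_s: 17.52
tcp_pos: [0.5431, 0.0414, 0.4122]
tcp_rot: [-3.117, -0.388, 0.002]
ft_force: [0.8, 0.5, -0.1]
gripper_width: 0.0503
finger_force: 0.0
```

Request:
carry_out([
  [[0,0,0],[0,0,0],0.46],
  [[0,0,0],[0,0,0],0.46],
  [[0,0,0],[0,0,0],0.46],
  [[0,0,0],[0,0,0],0.46],
  [[0,0,0],[0,0,0],0.46],
])

```text
time_s: 18.15
tcp_pos: [0.5429, 0.0436, 0.4133]
tcp_rot: [-3.116, -0.397, -0.0]
ft_force: [0.1, 1.0, -0.0]
gripper_width: 0.0503
finger_force: 0.0
```

```bash
python3 - <<'E'
from h import *
np.set_printoptions(precision=4,suppress=True)
s,f=wrist("w10")
M=R.from_rotvec(s["tcp_rot"]).as_matrix()
print("a",np.arctan2(M[1,0],M[0,0]),s["tcp_pos"],s["gripper_width"],s["joints"])
o,Mc=cam(f,s)
def px(p):
    q=Mc.T@(np.array(p)-o);return f["cx"]+f["fx"]*q[0]/-q[2],f["cy"]-f["fy"]*q[1]/-q[2]
u,v=px([.543,.043,.134]);print("exp px",u,v)
m=mask(f,(80,40,40),(105,255,255));n,l,st,c=cv2.connectedComponentsWithStats(m)
for i in 1+np.argsort(-st[1:,4])[:4]:print(st[i],c[i],plane(f,*c[i],.134,s))
u,v=int(u),int(v)
x0=max(u-75,0);y0=max(v-75,0)
print(x0,y0);cv2.imwrite("pics/w10c.png",cv2.resize(f["color"][y0:y0+150,x0:x0+150,::-1],None,fx=4,fy=4,interpolation=cv2.INTER_CUBIC))
E
```

```text
a 0.2533284099356837 [0.5429 0.0436 0.4133] 0.050279312391104815 [ 0.0333 -0.1719  1.7098  0.      1.6036  1.3508]
exp px 250.11751567410258 197.2187350887954
[   0  262   80   48 2103] [ 27.6719 278.7508] [0.4178 0.2182 0.134 ]
[235 182  32  32 782] [250.289  197.3951] [0.5429 0.0428 0.134 ]
175 122
```

View pics/w10c.png

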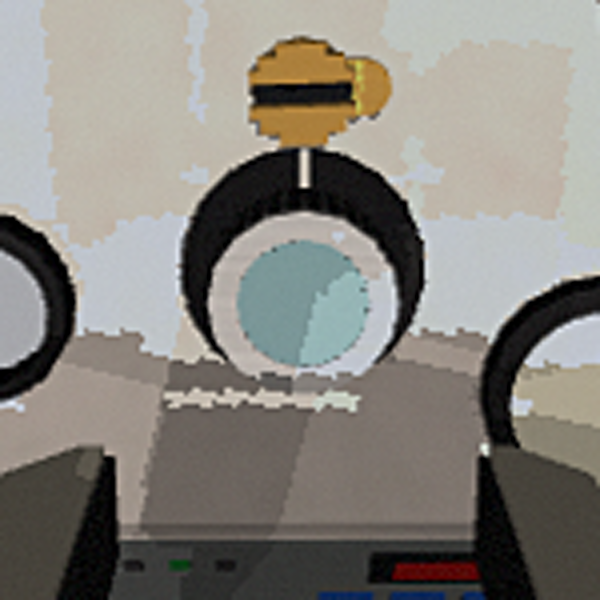

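The dog's slot at (300,95) now lies square to the index line at (305,170), so the dog is fully open. The cell's glass is centred at (303,303), and the fingers clear the ring on the left and the tile on the right. I'll descend and grip.

Request:
carry_out([
  [[0,0.003,0.08],[0,0,0],0.46],
  [[0,0.003,0.18],[0,0,0],0.46],
  [[0,0.003,0.3],[0,0,0],0.46],
  [[0,0.003,0.4],[0,0,0],0.46],
  [[0,0.003,0.43],[0,0,0],0.46],
])

```text
time_s: 18.82
tcp_pos: [0.5427, 0.0423, 0.3031]
tcp_rot: [-3.116, -0.395, 0.005]
ft_force: [0.9, 0.5, 0.8]
gripper_width: 0.0502
finger_force: 0.0
```

Request:
carry_out([
  [[0,0,0.015],[0,0,0],0.46],
  [[0,0,0.028],[0,0,0],0.46],
  [[0,0,0.028],[0,0,0],0.46],
  [[0,0,0.028],[0,0,0],0.54],
  [[0,0,0.028],[0,0,0],0.54],
])

```text
time_s: 19.45
tcp_pos: [0.5432, 0.0424, 0.299]
tcp_rot: [3.117, 0.395, 0.001]
ft_force: [0.5, 0.6, 0.8]
gripper_width: 0.043
finger_force: 0.0
```

Request:
carry_out([
  [[0,0,0],[0,0,0],0.58],
  [[0,0,0],[0,0,0],0.62],
  [[0,0,0],[0,0,0],1],
  [[0,0,0],[0,0,0],1],
  [[0,0,0],[0,0,0],1],
], force=6)

```text
time_s: 20.08
tcp_pos: [0.5432, 0.0423, 0.2989]
tcp_rot: [3.117, 0.395, 0.0]
ft_force: [-0.3, -2.2, 2.2]
gripper_width: 0.0397
finger_force: 6.0
```

Request:
carry_out([
  [[0,0.001,0],[0,0,0],1],
  [[0,0.001,0],[0,0,0],1],
  [[0,0.001,0],[0,0,0],1],
  [[0,0.001,0],[0,0,0],1],
  [[0,0.001,0],[0,0,0],1],
], force=60)

```text
time_s: 20.7
tcp_pos: [0.5433, 0.0422, 0.2989]
tcp_rot: [-3.116, -0.395, -0.0]
ft_force: [-0.5, 0.4, 5.1]
gripper_width: 0.0389
finger_force: 60.0
```

Request:
carry_out([
  [[0,0,0],[0,0,-0.04],1],
  [[0,0,-0.002],[0,0,-0.08],1],
  [[0,0,-0.004],[0,0,-0.12],1],
  [[0,0,-0.006],[0,0,-0.16],1],
  [[0,0,-0.008],[0,0,-0.194],1],
])

```text
time_s: 21.32
tcp_pos: [0.5433, 0.042, 0.2998]
tcp_rot: [2.852, 1.317, -0.0]
ft_force: [1.7, -1.4, 0.4]
gripper_width: 0.039
finger_force: 60.0
```

```bash
python3 - <<'E'
from h import *
s=arm.observe();print(s['tcp_pos'],s['tcp_rot'],s['ft_force'],s['torque'])
E
```

```text
[0.54331447 0.04200319 0.29977439] [ 2.85196414e+00  1.31718815e+00 -1.93791197e-04] [ 1.70618581 -1.41768987  0.37414005] [-0.49055682 -0.48299663  0.07985236]
```

Request:
carry_out([
  [[0,0,0],[0,0,0.056],1],
  [[0,0,-0.003],[0,0,0.112],1],
  [[0,0,-0.006],[0,0,0.168],1],
  [[0,0,-0.009],[0,0,0.224],1],
  [[0,0,-0.012],[0,0,0.28],1],
])

```text
time_s: 21.95
tcp_pos: [0.5432, 0.0422, 0.3029]
tcp_rot: [-3.141, 0.037, 0.001]
ft_force: [1.0, 2.6, -0.7]
gripper_width: 0.0391
finger_force: 60.0
```

```bash
cat > line.py <<'E'
from h import *
import sys
s,f=wrist(sys.argv[1])
M=R.from_rotvec(s["tcp_rot"]).as_matrix();a=np.arctan2(M[1,0],M[0,0])
o,Mc=cam(f,s);g=cv2.cvtColor(f["color"],cv2.COLOR_RGB2GRAY)
z=s["tcp_pos"][2]-.2989+.110
out=[]
for t in range(-70,71,5):
    v=[]
    for r in(.023,.025,.027):
        p=np.array([s["tcp_pos"][0]+r*np.cos(a+np.radians(t)),s["tcp_pos"][1]+r*np.sin(a+np.radians(t)),z])
        q=Mc.T@(p-o);v.append(int(g[int(round(f["cy"]-f["fy"]*q[1]/-q[2])),int(round(f["cx"]+f["fx"]*q[0]/-q[2]))]))
    out.append((t,v))
print("a deg",np.degrees(a),out);print(s["ft_force"],s["torque"],s["tcp_pos"])
E
python3 line.py w11
```

```text
a deg -1.346548827928449 [(-70, [25, 8, 105]), (-65, [19, 10, 48]), (-60, [17, 18, 0]), (-55, [23, 21, 14]), (-50, [24, 20, 0]), (-45, [19, 18, 0]), (-40, [22, 24, 3]), (-35, [23, 18, 0]), (-30, [18, 23, 3]), (-25, [17, 18, 0]), (-20, [21, 22, 29]), (-15, [19, 21, 29]), (-10, [23, 16, 20]), (-5, [22, 17, 11]), (0, [202, 200, 214]), (5, [5, 20, 9]), (10, [26, 21, 23]), (15, [22, 21, 33]), (20, [27, 21, 28]), (25, [20, 21, 26]), (30, [23, 27, 21]), (35, [20, 23, 17]), (40, [25, 24, 19]), (45, [21, 18, 24]), (50, [20, 20, 20]), (55, [20, 22, 22]), (60, [9, 16, 11]), (65, [9, 15, 5]), (70, [10, 9, 9])]
[ 0.97983867  2.5736487  -0.70507133] [ 0.47533283 -0.1639936   0.12576977] [0.54317585 0.04224582 0.30291526]
```

The index line follows the tool, so the cell is turning in the grip. I'll keep twisting it out.

Request:
carry_out([
  [[0,0,0],[0,0,-0.056],1],
  [[0,0,-0.003],[0,0,-0.112],1],
  [[0,0,-0.006],[0,0,-0.168],1],
  [[0,0,-0.009],[0,0,-0.224],1],
  [[0,0,-0.012],[0,0,-0.28],1],
])

```text
time_s: 22.62
tcp_pos: [0.5432, 0.0421, 0.306]
tcp_rot: [-2.848, -1.325, 0.001]
ft_force: [3.3, 1.3, -4.6]
gripper_width: 0.039
finger_force: 60.0
```

```bash
python3 - <<'E'
from h import *
s=arm.observe();print(s['tcp_pos'],s['tcp_rot'],s['ft_force'],s['torque'])
t=grab_frame("top");b=pickle.load(open("top.pkl","rb"));g=lambda f:cv2.cvtColor(f["color"],cv2.COLOR_RGB2HSV)
for lo,hi,box in(((0,150,80),(8,255,255),(245,215,285,240)),((105,120,60),(125,255,255),(245,220,290,240))):
    print([ (lambda m:np.array(m.nonzero()).mean(1))(mask(f,lo,hi,box)) for f in(b,t)])
E
```

```text
[0.54320291 0.0420904  0.3060466 ] [-2.84831317e+00 -1.32461354e+00  8.70574157e-04] [ 3.29235321  1.34158862 -4.60858172] [ 0.07446863 -0.6509288  -0.03082269]
[array([223.3255814 , 263.95348837]), array([222., 271.])]
[array([230.5625  , 264.671875]), array([228.125 , 274.9375])]
```

```bash
cat > chk.py <<'E'
from h import *
t=grab_frame("side");b=pickle.load(open("side.pkl","rb"))
for lo,hi,box in(((0,150,80),(8,255,255),(265,185,300,225)),((105,120,60),(125,255,255),(265,195,300,245)),((0,0,120),(180,60,255),(190,215,280,275))):
    print([(lambda m:(m.nonzero()[0].size,*np.array(m.nonzero()).mean(1).round(2)))(mask(f,lo,hi,box)) for f in(b,t)])
E
python3 chk.py
```

```text
[(38, np.float64(205.13), np.float64(277.55)), (32, np.float64(204.59), np.float64(277.66))]
[(41, np.float64(212.54), np.float64(283.85)), (18, np.float64(211.06), np.float64(284.5))]
[(2559, np.float64(245.25), np.float64(227.58)), (2423, np.float64(246.49), np.float64(224.96))]
```

Request:
carry_out([
  [[0,0,0],[0,0,0.056],1],
  [[0,0,-0.003],[0,0,0.112],1],
  [[0,0,-0.006],[0,0,0.168],1],
  [[0,0,-0.009],[0,0,0.224],1],
  [[0,0,-0.012],[0,0,0.28],1],
])

```text
time_s: 23.35
tcp_pos: [0.5431, 0.0422, 0.309]
tcp_rot: [-3.141, 0.042, 0.001]
ft_force: [3.2, 2.8, -7.6]
gripper_width: 0.0394
finger_force: 60.0
```

```bash
python3 chk.py
```

```text
[(38, np.float64(205.13), np.float64(277.55)), (33, np.float64(204.79), np.float64(277.76))]
[(41, np.float64(212.54), np.float64(283.85)), (23, np.float64(211.09), np.float64(284.52))]
[(2559, np.float64(245.25), np.float64(227.58)), (2469, np.float64(245.86), np.float64(225.46))]
```

Request:
carry_out([
  [[0,0,0],[0,0,-0.056],1],
  [[0,0,-0.003],[0,0,-0.112],1],
  [[0,0,-0.006],[0,0,-0.168],1],
  [[0,0,-0.009],[0,0,-0.224],1],
  [[0,0,-0.012],[0,0,-0.28],1],
])

```text
time_s: 24.02
tcp_pos: [0.5432, 0.042, 0.312]
tcp_rot: [-2.85, -1.321, 0.001]
ft_force: [3.1, -1.6, -6.1]
gripper_width: 0.0392
finger_force: 60.0
```

Request:
carry_out([
  [[0,0,0],[0,0,0.056],1],
  [[0,0,-0.003],[0,0,0.112],1],
  [[0,0,-0.006],[0,0,0.168],1],
  [[0,0,-0.009],[0,0,0.224],1],
  [[0,0,-0.012],[0,0,0.28],1],
])

```text
time_s: 24.65
tcp_pos: [0.5432, 0.0422, 0.3159]
tcp_rot: [-3.141, 0.036, 0.0]
ft_force: [-0.1, 3.7, 0.9]
gripper_width: 0.039
finger_force: 60.0
```

```bash
python3 chk.py; python3 line.py w12 | cut -c1-60,440-
```

```text
[(38, np.float64(205.13), np.float64(277.55)), (30, np.float64(204.97), np.float64(277.6))]
[(41, np.float64(212.54), np.float64(283.85)), (21, np.float64(211.0), np.float64(284.52))]
[(2559, np.float64(245.25), np.float64(227.58)), (2458, np.float64(245.88), np.float64(225.42))]
a deg -1.8511564776480172 [(-70, [14, 6, 103]), (-65, [16, 2 16, 26]), (35, [18, 21, 30]), (40, [17, 19, 19]), (45, [20, 20, 23]), (50, [28, 25, 20]), (55, [17, 18, 24]), (60, [21, 11, 14]), (65, [8, 2, 5]), (70, [11, 0, 0])]
[-2.38717285  2.42878     3.8829578 ] [ 0.53949396  0.751613
```

Request:
carry_out([
  [[0,0,0],[0,0,-0.056],1],
  [[0,0,-0.003],[0,0,-0.112],1],
  [[0,0,-0.006],[0,0,-0.168],1],
  [[0,0,-0.009],[0,0,-0.224],1],
  [[0,0,-0.012],[0,0,-0.28],1],
])

```text
time_s: 25.38
tcp_pos: [0.5432, 0.042, 0.3184]
tcp_rot: [2.847, 1.328, -0.001]
ft_force: [0.6, -0.0, 1.7]
gripper_width: 0.0392
finger_force: 60.0
```

Request:
carry_out([
  [[0,0,0],[0,0,0.056],1],
  [[0,0,-0.003],[0,0,0.112],1],
  [[0,0,-0.006],[0,0,0.168],1],
  [[0,0,-0.009],[0,0,0.224],1],
  [[0,0,-0.012],[0,0,0.28],1],
])

```text
time_s: 26.0
tcp_pos: [0.5432, 0.0421, 0.3215]
tcp_rot: [3.141, -0.029, -0.001]
ft_force: [0.4, 0.0, 0.4]
gripper_width: 0.0388
finger_force: 60.0
```

Request:
carry_out([
  [[0,0,0],[0,0,-0.056],1],
  [[0,0,-0.003],[0,0,-0.112],1],
  [[0,0,-0.006],[0,0,-0.168],1],
  [[0,0,-0.009],[0,0,-0.224],1],
  [[0,0,-0.012],[0,0,-0.28],1],
])

```text
time_s: 26.62
tcp_pos: [0.5432, 0.042, 0.3244]
tcp_rot: [2.847, 1.328, -0.001]
ft_force: [-0.4, -0.9, -1.8]
gripper_width: 0.0392
finger_force: 60.0
```

```bash
python3 line.py w13 | tail -1;python3 chk.py
```

```text
[-0.35926481 -0.85931219 -1.80744289] [-0.0515956  -0.04743638 -0.01531395] [0.54315346 0.04195217 0.32439423]
[(38, np.float64(205.13), np.float64(277.55)), (31, np.float64(204.71), np.float64(277.77))]
[(41, np.float64(212.54), np.float64(283.85)), (22, np.float64(211.77), np.float64(284.32))]
[(2559, np.float64(245.25), np.float64(227.58)), (2439, np.float64(246.3), np.float64(225.04))]
```

The cell is free: the force is now just its own weight. I'll lift it and carry it to the mat.

Request:
carry_out([
  [[0,0,-0.03],[0,0,0],1],
  [[0,0,-0.08],[0,0,0],1],
  [[0,0,-0.18],[0,0,0],1],
  [[0,0,-0.28],[0,0,0],1],
  [[0,0,-0.38],[0,0,0],1],
])

```text
time_s: 27.35
tcp_pos: [0.5431, 0.0421, 0.4216]
tcp_rot: [2.855, 1.31, 0.001]
ft_force: [-0.7, 0.5, -1.0]
gripper_width: 0.0389
finger_force: 60.0
```

Request:
carry_out([
  [[-0.1,0.07,0],[0,0,0],1],
  [[-0.22,0.15,0],[0,0,0],1],
  [[-0.34,0.235,0],[0,0,0],1],
  [[-0.46,0.32,0],[0,0,0],1],
  [[-0.592,0.408,0],[0,0,0],1],
])

```text
time_s: 27.98
tcp_pos: [0.5239, -0.1377, 0.4209]
tcp_rot: [2.854, 1.31, 0.001]
ft_force: [0.6, -0.0, -1.4]
gripper_width: 0.0394
finger_force: 60.0
```

Request:
carry_out([
  [[-0.14,0.1,0],[0,0,0],1],
  [[-0.28,0.2,0],[0,0,0],1],
  [[-0.42,0.29,0],[0,0,0],1],
  [[-0.53,0.37,0],[0,0,0],1],
  [[-0.592,0.408,0],[0,0,0],1],
])

```text
time_s: 28.6
tcp_pos: [0.505, -0.3167, 0.4204]
tcp_rot: [2.855, 1.309, 0.0]
ft_force: [0.0, 0.7, -1.0]
gripper_width: 0.0387
finger_force: 60.0
```

```bash
python3 - <<'E'
from h import *
np.set_printoptions(precision=4,suppress=True)
s,f=wrist("w14");print(s["tcp_pos"],s["tcp_rot"],s["ft_force"])
t=grab_frame("top");b=pickle.load(open("top.pkl","rb"))
# mat mask in first top frame; meter check
k=[]
for F in(b,t):
    g=cv2.cvtColor(F["color"],cv2.COLOR_RGB2HSV);m=mask(F,(20,0,50),(140,60,125),(335,192,392,238));n,l,st,c=cv2.connectedComponentsWithStats(m);i=1+st[1:,4].argmax();print("mat",st[i],c[i],plane(F,*c[i],.007))
    m=mask(F,(0,150,80),(8,255,255),(245,215,285,240));print("panel",np.array(m.nonzero()).mean(1),m.nonzero()[0].size)
    m=mask(F,(15,120,80),(35,255,255),(225,165,250,195));print("dog",np.array(m.nonzero()).mean(1),m.nonzero()[0].size)
E
```

```text
[ 0.505  -0.3167  0.4204] [2.8554 1.3091 0.0002] [ 0.043   0.6979 -1.0341]
mat [ 335  193   57   43 1743] [361.9713 214.4412] [ 0.5099 -0.3111  0.007 ]
panel [223.3256 263.9535] 43
dog [180.8846 237.7308] 26
mat [ 335  192   52   46 1297] [356.3246 212.6901] [ 0.5146 -0.2946  0.007 ]
panel [223.1569 264.4314] 51
dog [179.2069 238.3103] 29
```

Request:
carry_out([
  [[0,0,0.12],[0,0,0],1],
  [[0,0,0.3],[0,0,0],1],
  [[0,0,0.5],[0,0,0],1],
  [[0,0,0.66],[0,0,0],1],
  [[0,0,0.74],[0,0,0],1],
])

```text
time_s: 29.32
tcp_pos: [0.5053, -0.3142, 0.2331]
tcp_rot: [-2.852, -1.312, 0.001]
ft_force: [0.8, 0.7, -1.6]
gripper_width: 0.0394
finger_force: 60.0
```

Request:
carry_out([
  [[0,0,0.008],[0,0,0],1],
  [[0,0,0.016],[0,0,0],1],
  [[0,0,0.024],[0,0,0],1],
  [[0,0,0.03],[0,0,0],1],
  [[0,0,0.03],[0,0,0],1],
])

```text
time_s: 29.95
tcp_pos: [0.5053, -0.3154, 0.2275]
tcp_rot: [2.854, 1.312, 0.0]
ft_force: [-0.6, 0.3, -1.3]
gripper_width: 0.0392
finger_force: 60.0
```

Request:
carry_out([
  [[0,0,0.002],[0,0,0],1],
  [[0,0,0.004],[0,0,0],1],
  [[0,0,0.006],[0,0,0],1],
  [[0,0,0.006],[0,0,0],1],
  [[0,0,0.006],[0,0,0],1],
])

```text
time_s: 30.58
tcp_pos: [0.5053, -0.3154, 0.2259]
tcp_rot: [2.854, 1.312, 0.0]
ft_force: [-1.0, 0.4, 3.3]
gripper_width: 0.039
finger_force: 60.0
```

Request:
carry_out([
  [[0,0,0],[0,0,0],1],
  [[0,0,0],[0,0,0],1],
  [[0,0,0],[0,0,0],1],
  [[0,0,0],[0,0,0],1],
  [[0,0,0],[0,0,0],1],
], force=4)

```text
time_s: 31.2
tcp_pos: [0.5054, -0.3154, 0.2259]
tcp_rot: [2.854, 1.312, 0.0]
ft_force: [-0.8, 0.5, 4.9]
gripper_width: 0.04
finger_force: 4.0
```

Request:
carry_out([
  [[0,0,0],[0,0,0],0.55],
  [[0,0,0],[0,0,0],0.52],
  [[0,0,0],[0,0,0],0.49],
  [[0,0,0],[0,0,0],0.46],
  [[0,0,0],[0,0,0],0.44],
])

```text
time_s: 31.82
tcp_pos: [0.5053, -0.3154, 0.2257]
tcp_rot: [2.854, 1.312, 0.0]
ft_force: [0.3, 1.1, 0.6]
gripper_width: 0.0518
finger_force: 0.0
```

Request:
carry_out([
  [[0,0,-0.03],[0,0,0],0.44],
  [[0,0,-0.1],[0,0,0],0.44],
  [[0,0,-0.25],[0,0,0],0.44],
  [[0,0,-0.45],[0,0,0],0.44],
  [[0,0,-0.65],[0,0,0],0.44],
])

```text
time_s: 32.45
tcp_pos: [0.505, -0.3151, 0.3913]
tcp_rot: [2.854, 1.312, 0.001]
ft_force: [0.4, -0.2, 0.3]
gripper_width: 0.0518
finger_force: 0.0
```

```bash
python3 - <<'E'
from h import *
np.set_printoptions(precision=4,suppress=True)
s,f=wrist("w15");print(s["tcp_pos"],s["ft_force"],s["gripper_width"])
m=mask(f,(80,40,40),(105,255,255),(130,100,370,280));n,l,st,c=cv2.connectedComponentsWithStats(m)
for i in 1+np.argsort(-st[1:,4])[:3]:print(st[i],c[i],plane(f,*c[i],.061,s))
# wrist ellipse of dark flange and side-view check of cell
t=grab_frame("side");o,M=cam(t)
for z in(.061,.007):
    q=M.T@(np.array([.5053,-.3154,z])-o);print("side px",t["cx"]+t["fx"]*q[0]/-q[2],t["cy"]-t["fy"]*q[1]/-q[2])
m=mask(t,(0,0,0),(180,255,45),(285,145,345,190));n,l,st,c=cv2.connectedComponentsWithStats(m);print(st[1:][st[1:,4]>8])
E
python3 chk.py
```

```text
[ 0.505  -0.3151  0.3913] [ 0.3718 -0.2297  0.3038] 0.05178942448398316
[235 170  28  26 555] [248.645  182.4649] [ 0.5043 -0.3149  0.061 ]
side px 310.39933957786775 154.36089950586123
side px 308.86502418249034 167.81836753721774
[[331 180  13  10  48]]
[(38, np.float64(205.13), np.float64(277.55)), (35, np.float64(204.83), np.float64(277.74))]
[(41, np.float64(212.54), np.float64(283.85)), (42, np.float64(211.88), np.float64(284.24))]
[(2559, np.float64(245.25), np.float64(227.58)), (2511, np.float64(245.2), np.float64(227.35))]
```

```bash
python3 -c "
from station import arm
print(arm.job_done())"
```

```text
the job is handed in; nothing more can be done
None
```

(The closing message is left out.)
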